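# Slide the transporter lorry into the bifold pit garage

### The arm

A 7-joint arm with a two-finger parallel gripper is mounted at the origin on the work surface. World frame = base frame: x ahead of the robot, y to its left, z up, the work surface at z = 0. Lengths are in m, angles in rad, forces in N, time in s.
With the tool pointing down it reaches from about 0.4 to 0.85 m from the base axis. Payload 10.4 kg.
Tool frame: the origin (TCP) lies on the centre line of the jaws, within the pads' length; the fingertips stand 8 mm ahead of it and the grasp point (between the pads) lies 11 mm behind it; z points along the fingers, y is the direction in which the jaws open and shut (so a half turn about z gives the same grasp; the last joint's range is limited). The gripper opens to 85 mm and grips with 20 to 120 N. Pads are 22 mm wide; open, the fingers measure 114 mm over their backs; the gripper's body (76 mm by 85 mm) begins 54 mm behind the grasp point. The pads swing forward as they close: fully open they stand 13 mm farther back than shut.
Start: joints at [1.326, 0.332, -0.065, 1.46, 0.022, 1.35, -0.088], TCP at [0.138, -0.61, 0.219] pointing down, gripper open.
Joint ranges: [-2.6, 2.6], [-0.5, 2.12], [-1.47, 1.34], [0.16, 2.42], [-1.27, 4.41], [0.06, 2.06], [-2.6, 2.6]. Speed limits (rad/s): [2.22, 2.22, 2.79, 2.79, 3.14, 3.14, 3.14].

### API

Orientations are given as a unit quaternion [x, y, z, w].
In Python, from workcell import manip gives the robot as it stands.
- The arm moves only by the tool arm_command, never from a script. Its argument "targets" is text: rows parted by semicolons, each of 6 numbers parted by spaces: the shift along the tool's x, y, z in mm, then the turn, a rotation vector about the tool's x, y, z in rad. A call has 1 to 5 rows; each row shifts and turns the commanded pose from where the row before left it, along the tool's axes as they then stand; what a row does not reach is not made up. A row lasts 1/8 s, in which the tool goes at most 62.5 mm and 10.7 degrees, less where a joint would pass 70% of its speed; a pose out of reach is approached as far as the arm can. A call is refused whole if a number of a shift passes 62.5 or a number of a turn 0.188, either way. A call with a gripper value outside its range is refused whole. "grip" is the finger opening in mm, from 0 to 85.4, set as the call begins (left out, the last holds). The fingers move at their own pace and stop on an object; "squeeze" is the grip in N (left out, the last holds). Time passes only in rows, so rows that do not move let the fingers close. It gives the time, the measured TCP pose, the force and the opening at its end, in the units of the state.
- manip.get_obs(): the state, without advancing time (a new reading comes with each control period).
- manip.camera(name): name is "scene" or "top"; returns a dict with "frame" (420x560x3 uint8, red, green, blue), "vertical_fov" (degrees; the focal length in pixels is half the picture's height over the tangent of half this angle, whatever the lens; pixels are square), "cx", "cy" (the principal point, pixels), "distortion" ([k1, k2, p1, p2, k3] as OpenCV has them; the pictures are not rectified), "rvec" (rotation vector, rad) and "tvec" (3), from world to camera coordinates, as OpenCV has them. Camera axes: x right, y down, z forward; pixel columns grow to the right and rows downward; lengths in m; the calibration is good to about 2 mm. A picture is of the moment at which its call begins. There is no depth.
- manip.hand_in(): hands the job in, once; it reports no verdict.
Trained networks look in a picture, given as the dict that the camera call returned (one of the last four; its "shot" number tells which), for a name from the list of things; names that differ only in an ending like _2 or _b are one class to them, and where a whole thing is asked for, a point or a joint stands for the part that bears it (a point fixed in the world has none). Each returns a list of dicts, best first, with "p" (0 to 1); they miss things now and then, are a little off and sometimes report something else, mostly with a low value. They report only what shows in the picture. A call takes as long as a camera call. They do not tell look-alikes from the thing itself.
- manip.search_frame(picture, name): "xyz" ([x, y, z] in m, in the coordinates of the camera as it stood for that picture, good to about 4 mm: the middle of the surface that is visible of it).
The state is a dict: "clock": time; "joint_pos": joint angles; "joint_velocities": joint speeds; "tau": joint torques, N m; "position": TCP position; "ee_rot": TCP orientation; "ft_force": force on the tool from outside, world axes, zero at the start; "torque": the same for the moment, N m; "grip_width": opening from 0.0 (shut) to 1.0 (fully open).
Only numpy, scipy, OpenCV 4.12 (cv2) and the standard library are available. Lean on these libraries where they do the work, as an engineer would, in place of code of your own. Each camera call takes 0.05 s, during which the arm holds its last target.

### The job

Open the pit garage's bifold door, which has an upright post for a handle, until both panels are folded fully back at the jamb. Then slide the transporter lorry along the track board, nose first and without lifting or tipping it, through the open doorway until it stands wholly inside the painted outline in the garage. Leave the door open, do not shift the racing car, the bumper block or the figure base, and let go of everything.

Things in the scene. Friction and masses are not known exactly. Their poses are not given: they have to be found in the camera images.
- bay (a point): Centre of the painted outline (inner size 80 mm in x, 180 in y) on the floor of the roofless garage, on the board's top face, 6 above the table. Garage, slide and outlines are fixed to one grey masonite board, placed and turned anew each time (yaw within 0.1 rad) but fixed while you work. Axes of the board: +y straight into the garage, +x away from the robot. The board spans x -185..175, y -555..135 from here.
- doorway (a point): Middle of the garage's doorway, on the board's top face, axes of the board. The doorway is 130 mm wide (x -65..65), the two side walls, 12 thick and 55 tall, run from y 0 to 206 with inner faces at x -65 and +65; the back wall's inner face is at y 200. The outline's centre is at x 5, y 95.
- door_hinge (a point): Jamb hinge line of the bifold door, on the board's top face at the robot-side (-x) corner of the doorway. Axes of the board. Two panels, each 65 mm long, 7 thick, 54 tall: the jamb panel turns about this line, the leading panel is hinged to its free edge and folds back on it, its far edge running along the doorway line. Folded, they stick out about 70 from the doorway at this jamb.
- door (a joint): Angle (rad) of the jamb panel: 0 = shut, grows as its free edge swings out of the garage (to -y, clockwise seen from above), stop at 1.5 = fully folded. Starts shut or up to 0.2 ajar; light (under 2 N at the handle); stays where it is left.
- handle (a point): Door handle: an upright round steel post, diameter 10 mm, from 6 to 66 above the board, free all round above 29 (below, two thin stays join it to the jamb panel). The point is on its axis, 50 above the board. Fixed to the jamb panel 48 along it from the hinge and 35 off its middle plane on the outer side, so it moves on an arc of radius 59 about the jamb hinge. Axes of the jamb panel.
- lorry_mid (a point): Centre of the yellow transporter lorry, 27 mm above the board. 56 wide (own x), 150 long (own y; cab and nose at +y, tailboard at -y); sides and tailboard flat from 10 to 44 above the board, bed rails to 52, cab to 60. 0.3 to 0.65 kg; its wheels do not turn, it slides any way on the board.
- lorry: The same lorry; origin under its middle, on the board. It starts in one of the two long painted outlines either side of the doorway's line: centre 74 mm (within 8) to the robot's side or to the far side of the garage outline's middle line, nose towards the garage, askew by up to 0.12 rad.
- lorry_nose (a point): Middle of the lorry's nose (front of the cab), 75 mm ahead (own +y) of its centre and 27 above the board.
- car: Chrome racing car, a bystander: 48 wide, 122 long (own y), 30 tall, origin under its middle on the board. It stands in the long outline that the lorry is not in.
- bumper: Orange rubber bumper block, a bystander: 38 (x) by 32 (y) by 26 tall, origin under its middle. Stands loose beside the way to the doorway, on one side.
- base: Blue tin base of a pit figure, a bystander: disc 42 in diameter, 11 tall, with two 10 mm stubs on top; origin under its middle. Stands loose beside the way to the doorway, on the other side from the bumper block.
- slide_foot (a point): Middle of the lower edge of the fixed polished aluminium slide (130 wide), which rises from here to -y at 20 degrees. Axes as the board.
Things that resemble listed ones, but are neither listed nor needed, are in the scene too. Of the things that look like the lorry, the largest one is meant.

How it is judged:
By the outcome, as a careful person would: the job done as asked, in the order asked, and still so for the second after the job is handed in, with the robot touching nothing.
It also fails if it takes over 69 s, if anything falls off the work surface, if the arm or the gripper's body presses on something with over 40 N, if the wrist force passes 120 N, or if a joint passes its speed limit or range.

## Working session

There is one attempt and no reset: what is moved stays moved. The work goes in short steps, Python scripts to look and compute and a tool call to move; the robot and the scene stay as the last step left them, time stands still between calls to the robot, and variables do not carry over. Pictures are saved under pics/ and viewed, and the job is handed in when it is done.

Besides the shell and the picture viewer there is one more tool, called by a JSON object that holds its "name" and its "arguments". arm_command: Moves the arm, as the interface text tells. Its arguments: {"type":"object","properties":{"targets":{"type":"string"},"grip":{"type":"number"},"squeeze":{"type":"number"}},"required":["targets"]}

```bash
ls; mkdir -p pics; cat > h.py <<'E'
import numpy as np, cv2
from scipy.spatial.transform import Rotation as R
from workcell import manip
def K(c):
    f=210/np.tan(np.radians(c["vertical_fov"])/2)
    return np.array([[f,0,c["cx"]],[0,f,c["cy"]],[0,0,1.]])
def RT(c): return cv2.Rodrigues(np.array(c["rvec"],float))[0],np.array(c["tvec"],float).ravel()
def save(c,n): cv2.imwrite(n,c["frame"][:,:,::-1])
def find(c,name,n=3):
    r,t=RT(c); return [(np.round(r.T@(np.array(d["xyz"])-t),4),round(d["p"],2)) for d in manip.search_frame(c,name)[:n]]
def proj(c,P):
    return cv2.projectPoints(np.array(P,float).reshape(-1,3),np.array(c["rvec"],float),np.array(c["tvec"],float),K(c),np.array(c["distortion"],float))[0].reshape(-1,2)
def back(c,uv,z):
    r,t=RT(c); n=cv2.undistortPoints(np.array(uv,float).reshape(-1,1,2),K(c),np.array(c["distortion"],float)).reshape(-1,2)
    d=np.c_[n,np.ones(len(n))]@r; o=-r.T@t
    return o+d*((z-o[2])/d[:,2])[:,None]
def obs():
    o=manip.get_obs(); print({k:np.round(o[k],4).tolist() for k in ["clock","joint_pos","position","ee_rot","ft_force","grip_width"]}); return o
E
python3 - <<'E'
from h import *
obs()
for n in ["scene","top"]:
    c=manip.camera(n); save(c,f"pics/{n}0.png")
    r,t=RT(c); print(n,c["vertical_fov"],-r.T@t)
    for k in ["lorry","handle","car","bumper","base","door","slide_foot","lorry_nose","doorway"]:
        print(k,find(c,k))
E
```

```text
pics
{'clock': 0.0, 'joint_pos': [1.3264, 0.3329, -0.0647, 1.4609, 0.0216, 1.3499, -0.0885], 'position': [0.1374, -0.6093, 0.218], 'ee_rot': [0.9939, 0.1107, -0.0001, -0.0007], 'ft_force': [0.0073, 0.9508, -0.0384], 'grip_width': 0.9982}
scene 48.29376957573829 [ 1.34600178 -0.13764973  1.08728772]
lorry [(array([ 0.7924, -0.0247,  0.0323]), 0.93), (array([ 0.4563, -0.0853,  0.0502]), 0.9)]
handle [(array([0.5212, 0.1515, 0.0441]), 0.91), (array([ 0.4564, -0.0887,  0.0505]), 0.73)]
car [(array([ 0.5956, -0.1163,  0.0265]), 0.68)]
bumper []
base [(array([0.4449, 0.065 , 0.0131]), 0.46)]
door [(array([0.5207, 0.149 , 0.0433]), 0.53)]
slide_foot [(array([0.535 , 0.0035, 0.003 ]), 0.89)]
lorry_nose [(array([ 0.4553, -0.0825,  0.0496]), 0.78), (array([ 0.7921, -0.0205,  0.027 ]), 0.75), (array([ 0.2447, -0.3024,  0.0339]), 0.66)]
doorway [(array([0.5389, 0.0055, 0.0071]), 0.88), (array([ 0.595 , -0.1143,  0.0253]), 0.56)]
top 52.21792691176558 [ 0.35832676 -0.02434648  0.97745097]
lorry [(array([ 0.7812, -0.0191,  0.0323]), 0.89), (array([ 0.4439, -0.0851,  0.0531]), 0.57), (array([ 0.2386, -0.3043,  0.0329]), 0.56)]
handle [(array([0.504 , 0.1497, 0.0513]), 0.59)]
car [(array([ 0.5908, -0.1084,  0.0238]), 0.83)]
bumper [(array([0.6033, 0.0419, 0.0308]), 0.79), (array([0.5062, 0.1502, 0.0546]), 0.27)]
base [(array([0.44  , 0.0627, 0.0179]), 0.63), (array([0.5049, 0.1466, 0.0518]), 0.39)]
door [(array([0.504 , 0.1484, 0.05  ]), 0.88), (array([ 0.5905, -0.1088,  0.0259]), 0.26)]
slide_foot [(array([5.157e-01, 5.000e-04, 3.900e-03]), 0.71)]
lorry_nose [(array([ 0.4412, -0.092 ,  0.0542]), 0.73), (array([ 0.2383, -0.3077,  0.032 ]), 0.65), (array([ 0.7851, -0.0189,  0.0331]), 0.58)]
doorway [(array([ 0.5123, -0.0019,  0.0071]), 0.64)]
```

View pics/scene0.png

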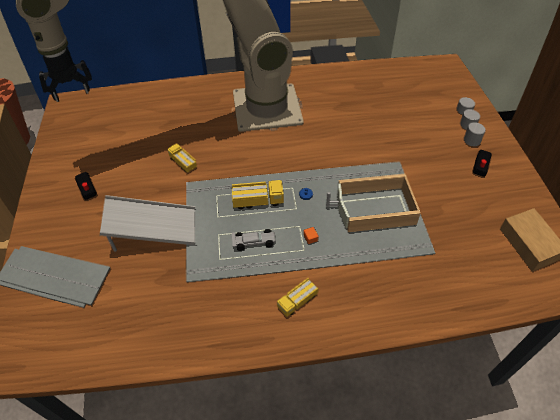

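View pics/top0.png

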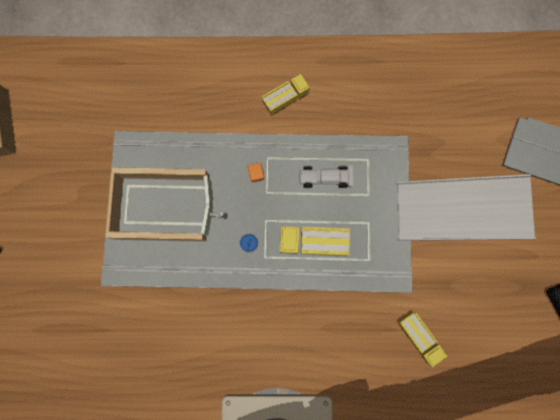

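The scene view shows the lorry (biggest yellow) at about (257,195) and top (315,241), on the robot-side lane. The car is in the far lane, the base at (249,243) in top, the bumper at (256,172), and the door nearly shut with its post at (224,215). Next I'll fit the board exactly.

```bash
python3 - <<'E'
from h import *
c=manip.camera("top"); 
f=c["frame"]
cv2.imwrite("pics/topL.png",cv2.resize(f[120:300,95:275][:,:,::-1],None,fx=3.3,fy=3.3,interpolation=cv2.INTER_CUBIC))
cv2.imwrite("pics/topR.png",cv2.resize(f[120:300,240:420][:,:,::-1],None,fx=3.3,fy=3.3,interpolation=cv2.INTER_CUBIC))
c2=manip.camera("scene");f=c2["frame"]
cv2.imwrite("pics/scL.png",cv2.resize(f[160:280,180:440][:,:,::-1],None,fx=3,fy=3,interpolation=cv2.INTER_CUBIC))
cor=[(115,132),(410,136),(412,291),(102,288)]
print(back(c,cor,.006))
E
```

```text
[[ 0.70406315  0.38121543  0.006     ]
 [ 0.69142658 -0.31282242  0.006     ]
 [ 0.33506456 -0.29980963  0.006     ]
 [ 0.34176423  0.38693488  0.006     ]]
```

View pics/topL.png

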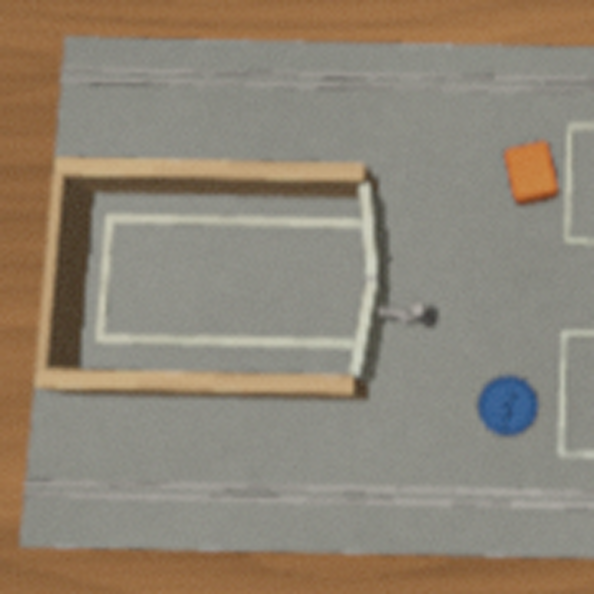

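View pics/topR.png

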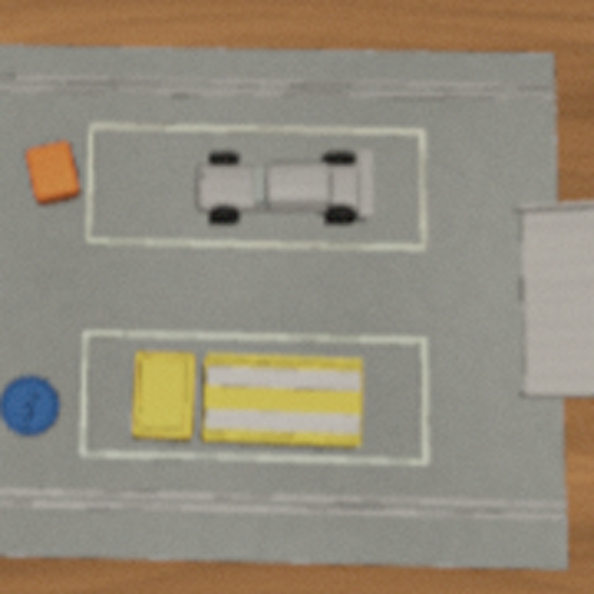

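View pics/scL.png

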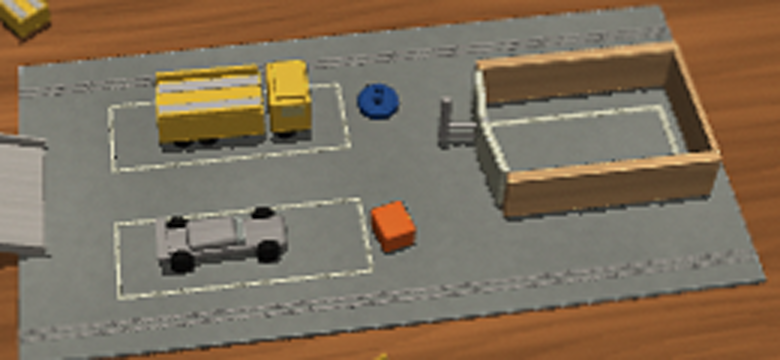

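```bash
cat > fit.py <<'E'
from h import *
from scipy.optimize import least_squares
ct=manip.camera("top"); cs=manip.camera("scene")
B=np.array([[175,135],[175,-555],[-185,-555],[-185,135]])/1000.
ut=np.array([(114.7,131.2),(408.2,136.1),(412.1,292.4),(101.1,285.8)])
us=np.array([(435,253.3),(187,277),(186,182.3),(401,162)])
def W(p,P,z=None):
    c,s=np.cos(p[2]),np.sin(p[2]); P=np.atleast_2d(P)
    q=np.c_[p[0]+c*P[:,0]-s*P[:,1],p[1]+s*P[:,0]+c*P[:,1]]
    return np.c_[q,(P[:,2] if z is None else np.full(len(q),z))]
g=lambda p:(np.r_[proj(ct,W(p,B,.006))-ut,proj(cs,W(p,B,.006))-us]).ravel()
r=least_squares(g,[.5,.25,0]); print(r.x,np.round(r.fun,1))
p=r.x; np.save("board.npy",p)
D=lambda a:np.c_[np.array(a,float)[:,:2]+[-5,-95],np.array(a,float)[:,2]]/1000+[0,0,.006]  # doorway mm->bay m
print("doorway",W(p,D([[0,0,0]])),"hinge",W(p,D([[-65,0,0]])))
for n,c,k in (("top",ct,2),("scene",cs,2)):
    im=cv2.resize(c["frame"][:,:,::-1],None,fx=4,fy=4,interpolation=cv2.INTER_CUBIC)
    def dr(P,col,closed=True):
        q=np.int32((proj(c,P)+.5)*4); cv2.polylines(im,[q],closed,col,1)
    dr(W(p,B,.006),(0,0,255))
    dr(W(p,np.array([[-40,-90],[40,-90],[40,90],[-40,90]])/1000.,.006),(255,0,0))
    dr(W(p,D([[-65,0,55],[-65,200,55],[65,200,55],[65,0,55]])),(0,255,0))
    x0,y0,x1,y1=(95,120,275,300) if n=="top" else (290,150,440,260)
    cv2.imwrite(f"pics/ov_{n}.png",im[y0*4:y1*4,x0*4:x1*4])
E
python3 fit.py
```

```text
[ 0.52843281  0.25214005 -0.02560476] [-0.2 -0.3 -0.6  0.9 -0.8  1.3 -1.1 -0.2  0.1 -0.2 -1.8  4.  -0.3 -0.7
 -1.5 -0.8]
doorway [[0.52100227 0.1572992  0.006     ]] hinge [[0.45602357 0.15896332 0.006     ]]
```

```bash
python3 -c "
import cv2,numpy as np
a=cv2.imread('pics/ov_top.png');b=cv2.imread('pics/ov_scene.png');print(a.shape,b.shape)
cv2.imwrite('pics/ov_a.png',a[:590])"
```

```text
(720, 720, 3) (440, 600, 3)
```

View pics/ov_a.png

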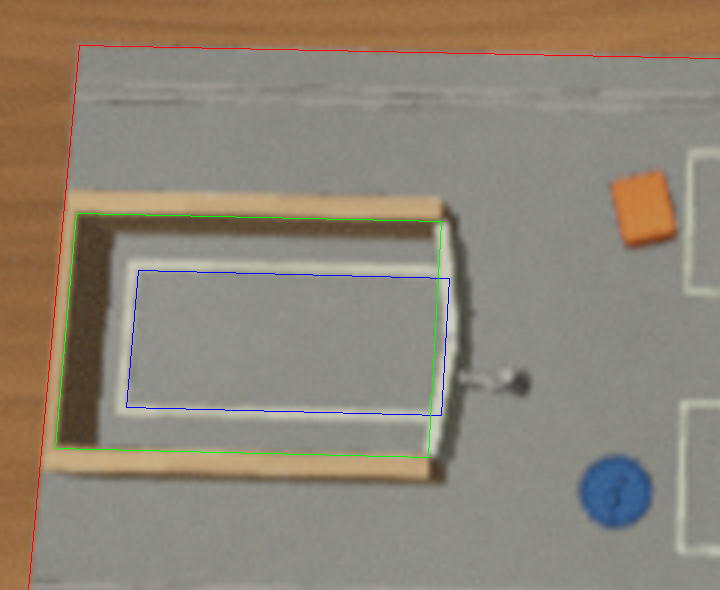

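View pics/ov_scene.png

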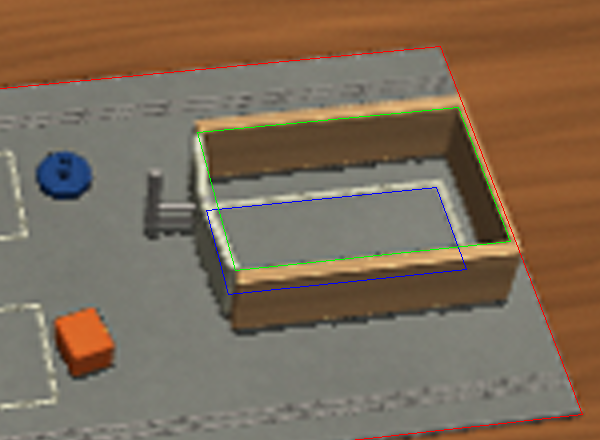

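```bash
cat >> fit.py <<'E'
def toB(X):
    X=np.atleast_2d(X); c,s=np.cos(p[2]),np.sin(p[2]); d=X[:,:2]-p[:2]
    return np.c_[c*d[:,0]+s*d[:,1],-s*d[:,0]+c*d[:,1]]
E
cat > l.py <<'E'
exec(open("fit.py").read().split("for n,c,k")[0]); exec("def toB"+open("fit.py").read().split("def toB")[1])
q=lambda a:np.array(a)/3.3+[240,120]
cab=back(ct,q([(135,351),(194,352),(190,439),(131,437)]),.066); bed=back(ct,q([(205,356),(362,358),(360,446),(202,441)]),.058)
DW=lambda X:np.round((toB(X)+[.005,.095])*1000,1)
print("cab\n",cab*1000,"\n",DW(cab)); print("bed\n",bed*1000,"\n",DW(bed))
q2=lambda a:np.array(a)/3+[180,160]
print("scene cab roof far edge",back(cs,q2([(265,66),(306,61),(312,94),(270,99)]),.066)*1000)
print("scene bed",back(cs,q2([(157,76),(157,109),(263,102),(262,67)]),.058)*1000)
q=lambda a:np.array(a)/3.3+[95,120]
h=back(ct,q([(427,315)]),.072); print("handle",h,DW(h)); h=back(cs,q2([(446,98)]),.072);print(h,DW(h))
print("door joint",DW(back(ct,q([(373,278),(364,183),(360,372)]),.060)))
print("base",DW(back(ct,q([(508,405)]),.017)),"bumper",DW(back(ct,q([(503,150),(546,141),(558,193),(520,205)]),.032)))
q=lambda a:np.array(a)/3.3+[240,120]
print("car",DW(back(ct,q([(195,150),(372,150),(372,224),(195,224)]),.02)))
E
python3 l.py
```

```text
[ 0.52843281  0.25214005 -0.02560476] [-0.2 -0.3 -0.6  0.9 -0.8  1.3 -1.1 -0.2  0.1 -0.2 -1.8  4.  -0.3 -0.7
 -1.5 -0.8]
doorway [[0.52100227 0.1572992  0.006     ]] hinge [[0.45602357 0.15896332 0.006     ]]
cab
 [[471.29636358 -11.58301265  66.        ]
 [470.59004934 -49.84543464  66.        ]
 [414.40443807 -46.89381192  66.        ]
 [415.69780432  -9.02504598  66.        ]] 
 [[ -45.4 -170.1]
 [ -45.1 -208.4]
 [-101.3 -206.9]
 [-101.  -169. ]]
bed
 [[ 468.9341437   -57.23741878   58.        ]
 [ 467.52212887 -159.4397671    58.        ]
 [ 410.44658648 -156.61245104   58.        ]
 [ 413.6070502   -54.84366377   58.        ]] 
 [[ -46.6 -215.8]
 [ -45.4 -318. ]
 [-102.5 -316.6]
 [-101.9 -214.8]]
scene cab roof far edge [[426.13285109 -47.02679763  66.        ]
 [425.83825683  -6.39236383  66.        ]
 [469.13828729  -7.06919925  66.        ]
 [469.17253483 -47.84195972  66.        ]]
scene bed [[ 415.41116981 -153.03240216   58.        ]
 [ 457.96358718 -156.51472109   58.        ]
 [ 465.04544899  -54.32551372   58.        ]
 [ 419.78326687  -49.41416498   58.        ]]
handle [[0.4942551  0.10924257 0.072     ]] [[-25.5 -48.7]]
[[0.49898788 0.11773386 0.072     ]] [[-21.  -40.1]]
door joint [[  0.1 -10.1]
 [ 64.2  -0.7]
 [-62.3  -5. ]]
base [[-78.  -98.5]] bumper [[  96.5  -89.7]
 [ 103.6 -119.2]
 [  67.  -128.6]
 [  58.  -102.9]]
car [[ 102.4 -207.5]
 [ 105.  -330.4]
 [  52.4 -330.4]
 [  49.7 -208.5]]
```

```bash
python3 - <<'E'
from h import *
c=manip.camera("top"); s=manip.camera("scene")
p=np.load("board.npy")
a=cv2.resize(c["frame"][195:235,195:245][:,:,::-1],None,fx=10,fy=10,interpolation=cv2.INTER_CUBIC)
b=cv2.resize(s["frame"][180:225,315:365][:,:,::-1],None,fx=10,fy=10,interpolation=cv2.INTER_CUBIC)
for th,col in ((.1,(0,0,255)),(.15,(0,255,0)),(.2,(255,0,0))):
    a0=.63+th
    pts=[]
    for z in(.012,.072):
        x,y=-65+59*np.cos(a0)-5,-59*np.sin(a0)-95
        x/=1000;y/=1000
        pts.append([p[0]+np.cos(p[2])*x-np.sin(p[2])*y,p[1]+np.sin(p[2])*x+np.cos(p[2])*y,z])
    print(th,pts)
    cv2.polylines(a,[np.int32((proj(c,pts)+.5-[195,195])*10)],False,col,1)
    cv2.polylines(b,[np.int32((proj(s,pts)+.5-[315,180])*10)],False,col,1)
h=max(a.shape[0],b.shape[0]);o=np.zeros((h,1000,3),np.uint8)
o[:a.shape[0],:500]=a;o[:b.shape[0],500:]=b
cv2.imwrite("pics/handle.png",cv2.resize(o,(800,int(h*.8))))
E
```

```text
0.1 [[np.float64(0.4989671338471186), np.float64(0.11850531502064623), 0.012], [np.float64(0.4989671338471186), np.float64(0.11850531502064623), 0.072]]
0.15 [[np.float64(0.496891407876455), np.float64(0.11640959346830257), 0.012], [np.float64(0.496891407876455), np.float64(0.11640959346830257), 0.072]]
0.2 [[np.float64(0.49471353360053744), np.float64(0.11442023408183136), 0.012], [np.float64(0.49471353360053744), np.float64(0.11442023408183136), 0.072]]
```

View pics/handle.png

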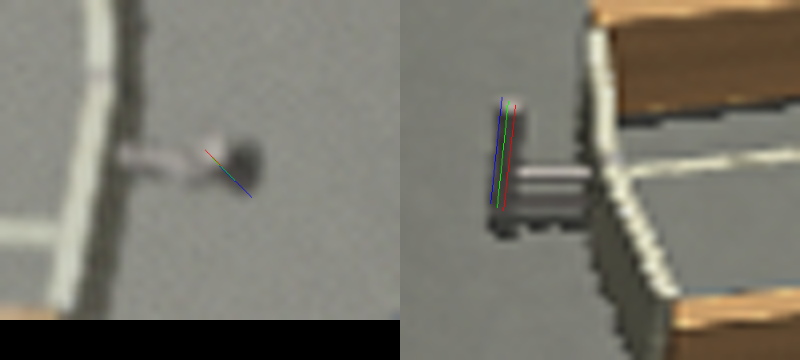

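```bash
cat > plan.py <<'E'
import sys; from h import *
# usage: plan.py x y z yaw nrows  (m, rad)
def plan(g,yaw,n,p0=None,R0=None):
    o=manip.get_obs()
    if p0 is None: p0=np.array(o["position"])
    if R0 is None: R0=R.from_quat(o["ee_rot"])
    R1=R.from_euler("z",yaw)*R.from_euler("x",np.pi); d=(R0.inv()*R1).as_rotvec()
    rows=[]
    for k in range(n):
        Rk=R0*R.from_rotvec(d*k/n); s=Rk.inv().apply((np.array(g)-p0)/n)*1000
        rows.append(" ".join(f"{v:.1f}" for v in s)+" "+" ".join(f"{v:.3f}" for v in d/n))
    for i in range(0,n,5): print("; ".join(rows[i:i+5]))
    return np.array(g),R1
if __name__=="__main__":
    a=list(map(float,sys.argv[1:6])); plan(a[:3],a[3],int(a[4]))
E
python3 plan.py .498 .117 .16 1.42 15; python3 -c "from h import *;obs()"
```

```text
34.1 -42.0 3.9 0.000 -0.000 -0.080; 37.3 -39.1 3.9 0.000 -0.000 -0.080; 40.3 -36.0 3.9 0.000 -0.000 -0.080; 43.1 -32.7 3.9 0.000 -0.000 -0.080; 45.6 -29.1 3.9 0.000 -0.000 -0.080
47.7 -25.4 3.9 0.000 -0.000 -0.080; 49.6 -21.5 3.9 0.000 -0.000 -0.080; 51.2 -17.5 3.9 0.000 -0.000 -0.080; 52.4 -13.4 3.9 0.000 -0.000 -0.080; 53.3 -9.1 3.9 0.000 -0.000 -0.080
53.9 -4.8 3.9 0.000 -0.000 -0.080; 54.1 -0.5 3.9 0.000 -0.000 -0.080; 53.9 3.8 3.9 0.000 -0.000 -0.080; 53.5 8.1 3.9 0.000 -0.000 -0.080; 52.7 12.3 3.9 0.000 -0.000 -0.080
{'clock': 1.4, 'joint_pos': [1.3264, 0.3322, -0.0647, 1.4601, 0.0216, 1.3499, -0.0885], 'position': [0.1375, -0.6097, 0.2188], 'ee_rot': [0.9939, 0.1107, 0.0, 0.0], 'ft_force': [-0.6154, -0.1389, -0.5038], 'grip_width': 1.0008}
```

```bash
python3 - <<'E'
from plan import *
g,r=plan([.40,-.33,.2],.65,8)
plan([.498,.117,.15],1.42,9,g,r)
E
```

```text
39.7 -26.9 2.4 0.000 -0.000 -0.054; 41.1 -24.7 2.4 0.000 -0.000 -0.054; 42.3 -22.5 2.4 0.000 -0.000 -0.054; 43.5 -20.2 2.4 0.000 -0.000 -0.054; 44.5 -17.8 2.4 0.000 -0.000 -0.054
45.4 -15.4 2.4 0.000 -0.000 -0.054; 46.2 -13.0 2.4 0.000 -0.000 -0.054; 46.8 -10.5 2.4 0.000 -0.000 -0.054
38.7 -32.9 5.6 0.000 0.000 -0.086; 41.4 -29.5 5.6 0.000 0.000 -0.086; 43.8 -25.9 5.6 0.000 0.000 -0.086; 45.8 -22.0 5.6 0.000 0.000 -0.086; 47.5 -18.0 5.6 0.000 0.000 -0.086
48.9 -13.9 5.6 0.000 0.000 -0.086; 49.9 -9.7 5.6 0.000 0.000 -0.086; 50.6 -5.4 5.6 0.000 0.000 -0.086; 50.8 -1.0 5.6 0.000 0.000 -0.086
```

{"name": "arm_command", "arguments": {"targets": "40 -27 2 0 0 -0.054; 41 -25 2 0 0 -0.054; 42 -22 2 0 0 -0.054; 43 -20 2 0 0 -0.054; 44 -18 2 0 0 -0.054", "grip": 40}}

```text
clock: 2.02
position: [0.3014, -0.4341, 0.2089]
ee_rot: [0.97, 0.244, 0.0, 0.0]
ft_force: [0.8, 0.4, 0.4]
grip_width: 0.469
```

{"name": "arm_command", "arguments": {"targets": "45 -15 2 0 0 -0.054; 46 -13 2 0 0 -0.054; 47 -10 2 0 0 -0.054; 39 -33 5 0 0 -0.086; 41 -29 5 0 0 -0.086"}}

```text
clock: 2.65
position: [0.4209, -0.2304, 0.1928]
ee_rot: [0.915, 0.403, 0.0, 0.0]
ft_force: [1.4, -0.7, 0.5]
grip_width: 0.473
```

{"name": "arm_command", "arguments": {"targets": "44 -26 5 0 0 -0.086; 46 -22 5 0 0 -0.086; 47 -18 5 0 0 -0.086; 49 -14 5 0 0 -0.086; 50 -10 5 0 0 -0.086"}}

```text
clock: 3.28
position: [0.4733, 0.0182, 0.168]
ee_rot: [0.809, 0.588, 0.0, 0.001]
ft_force: [0.4, 0.2, -0.6]
grip_width: 0.472
```

```bash
python3 plan.py .498 .117 .14 1.42 3; python3 -c "from h import *;obs()"
```

```text
33.9 -2.3 9.3 0.000 0.000 -0.054; 33.9 -0.5 9.3 0.000 0.000 -0.054; 33.9 1.4 9.3 0.000 0.000 -0.054
{'clock': 3.275, 'joint_pos': [0.5791, 0.0876, -0.7379, 1.8829, 0.0641, 1.1936, -0.493], 'position': [0.4733, 0.0182, 0.168], 'ee_rot': [0.8085, 0.5885, 0.0002, 0.0005], 'ft_force': [0.364, 0.1635, -0.6499], 'grip_width': 0.4722}
```

{"name": "arm_command", "arguments": {"targets": "34 -2 9 0 0 -0.054; 34 0 9 0 0 -0.054; 34 1 9 0 0 -0.054; 0 0 0 0 0 0"}}

```text
clock: 3.78
position: [0.498, 0.1184, 0.1403]
ee_rot: [0.758, 0.653, 0.0, -0.001]
ft_force: [-0.7, 0.2, -0.1]
grip_width: 0.464
```

```bash
python3 - <<'E'
from plan import *
obs(); plan([.498,.117,.05],1.42,3)
for n,w in (("top",(170,150,290,250)),("scene",(290,130,410,230))):
    c=manip.camera(n); x0,y0,x1,y1=w
    cv2.imwrite(f"pics/hov_{n}.png",cv2.resize(c["frame"][y0:y1,x0:x1][:,:,::-1],None,fx=5,fy=5,interpolation=cv2.INTER_CUBIC))
E
```

```text
{'clock': 3.775, 'joint_pos': [0.414, 0.2362, -0.8182, 1.8221, 0.1853, 1.1631, -0.6127], 'position': [0.498, 0.1184, 0.1403], 'ee_rot': [0.7576, 0.6528, 0.0001, -0.0008], 'ft_force': [-0.6947, 0.2001, -0.1448], 'grip_width': 0.4644}
-0.5 0.1 30.1 -0.000 -0.000 0.001; -0.5 0.1 30.1 -0.000 -0.000 0.001; -0.5 0.1 30.1 -0.000 -0.000 0.001
```

View pics/hov_scene.png

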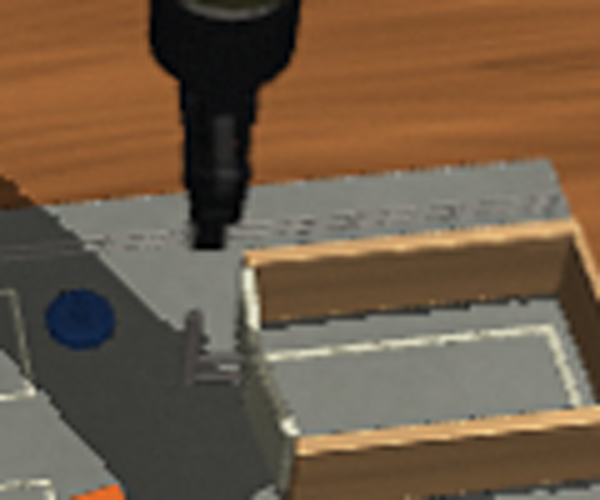

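View pics/hov_top.png

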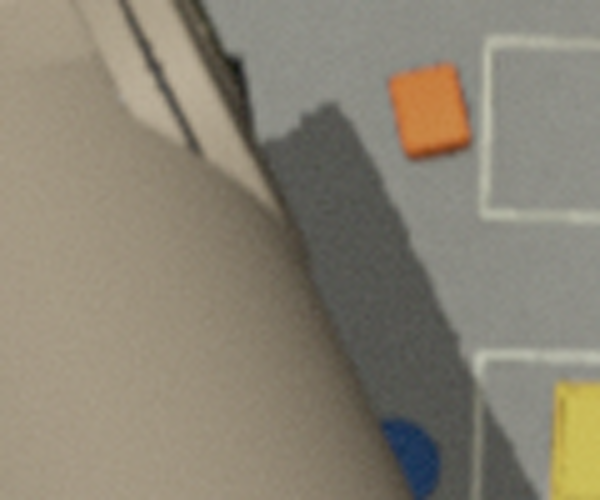

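{"name": "arm_command", "arguments": {"targets": "-1 0 30 0 0 0; -1 0 30 0 0 0; 0 0 20 0 0 0; 0 0 10 0 0 0"}}

```text
clock: 4.38
position: [0.4981, 0.1129, 0.0501]
ee_rot: [0.759, 0.651, -0.0, -0.0]
ft_force: [-0.6, 0.6, 0.3]
grip_width: 0.47
```

```bash
python3 - <<'E'
from plan import *
obs()
for n,w in (("scene",(290,130,410,230)),):
    c=manip.camera(n); x0,y0,x1,y1=w
    cv2.imwrite(f"pics/dn_{n}.png",cv2.resize(c["frame"][y0:y1,x0:x1][:,:,::-1],None,fx=5,fy=5,interpolation=cv2.INTER_CUBIC))
E
```

```text
{'clock': 4.375, 'joint_pos': [0.3678, 0.3543, -0.7753, 1.9101, 0.2942, 0.9941, -0.6935], 'position': [0.4981, 0.1129, 0.0501], 'ee_rot': [0.7595, 0.6506, -0.0003, -0.0], 'ft_force': [-0.6155, 0.5524, 0.2726], 'grip_width': 0.4701}
```

View pics/dn_scene.png

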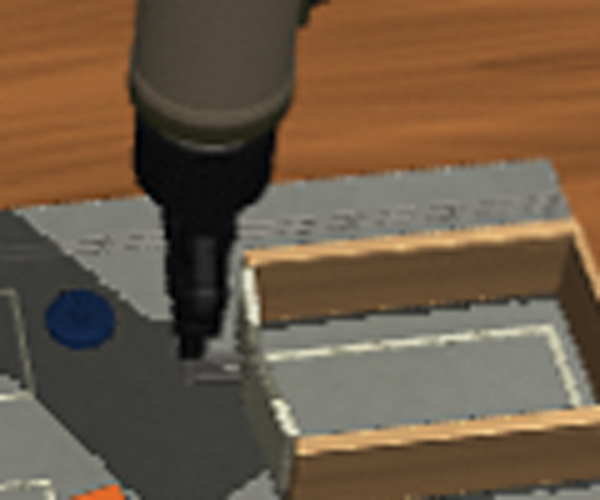

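Scene view: fingers straddle the post at (195,340), and the door hasn't moved. Closing on it.

{"name": "arm_command", "arguments": {"targets": "0 0 0 0 0 0; 0 0 0 0 0 0; 0 0 0 0 0 0; 0 0 0 0 0 0", "grip": 0, "squeeze": 20}}

```text
clock: 4.92
position: [0.4984, 0.1144, 0.0515]
ee_rot: [0.759, 0.651, 0.001, 0.0]
ft_force: [-3.4, 2.7, 5.9]
grip_width: 0.096
```

```bash
cat > arc.py <<'E'
from plan import *
o=obs()
P=np.load("board.npy"); p=np.array(o["position"]); 
x,y=-70/1000,-95/1000
H=np.array([P[0]+np.cos(P[2])*x-np.sin(P[2])*y,P[1]+np.sin(P[2])*x+np.cos(P[2])*y])
v=p[:2]-H; print("hinge",H,"rad",np.hypot(*v),"angle",-(np.arctan2(v[1],v[0])-P[2])-.63)
E
python3 arc.py
```

```text
{'clock': 4.925, 'joint_pos': [0.3673, 0.3528, -0.7773, 1.9088, 0.2928, 0.995, -0.6931], 'position': [0.4984, 0.1144, 0.0515], 'ee_rot': [0.7589, 0.6512, 0.0006, 0.0001], 'ft_force': [-3.3943, 2.6889, 5.8549], 'grip_width': 0.0961}
hinge [0.45602357 0.15896332] rad 0.06148735488223009 angle 0.1541842497192144
```

{"name": "arm_command", "arguments": {"targets": "-6.8 -6.2 0 0 0 0.15; -6.8 -6.2 0 0 0 0.15; -6.8 -6.2 0 0 0 0.15; -6.8 -6.2 0 0 0 0.15; 0 0 0 0 0 0"}}

```text
clock: 5.55
position: [0.466, 0.0983, 0.0516]
ee_rot: [0.918, 0.398, 0.001, 0.0]
ft_force: [-0.1, 4.7, 3.8]
grip_width: 0.097
```

```bash
python3 arc.py
```

```text
{'clock': 5.55, 'joint_pos': [0.3372, 0.2511, -0.6983, 1.9986, 0.1974, 0.9562, -1.2129], 'position': [0.466, 0.0983, 0.0516], 'ee_rot': [0.9176, 0.3976, 0.001, 0.0003], 'ft_force': [-0.131, 4.7309, 3.7889], 'grip_width': 0.0969}
hinge [0.45602357 0.15896332] rad 0.06151820396234791 angle 0.7518903826287914
```

{"name": "arm_command", "arguments": {"targets": "-6.8 -6.2 0 0 0 0.15; -6.8 -6.2 0 0 0 0.15; -6.8 -6.2 0 0 0 0.15; -6.8 -6.2 0 0 0 0.15; -6.8 -6.2 0 0 0 0.15"}}

```text
clock: 6.18
position: [0.4227, 0.1072, 0.0515]
ee_rot: [0.999, 0.032, 0.001, 0.0]
ft_force: [0.4, -0.4, 6.7]
grip_width: 0.099
```

```bash
python3 arc.py
```

```text
{'clock': 6.175, 'joint_pos': [0.2606, 0.1468, -0.6407, 2.096, 0.1112, 0.9288, -1.9474], 'position': [0.4227, 0.1072, 0.0515], 'ee_rot': [0.9995, 0.0324, 0.0011, 0.0004], 'ft_force': [0.4269, -0.3609, 6.6747], 'grip_width': 0.0992}
hinge [0.45602357 0.15896332] rad 0.061532022481223365 angle 1.48681492595454
```

{"name": "arm_command", "arguments": {"targets": "-2.5 -1.5 0 0 0 0.04; -2 -1 0 0 0 0.02; 0 0 0 0 0 0"}}

```text
clock: 6.55
position: [0.4191, 0.1097, 0.0516]
ee_rot: [1.0, 0.005, 0.002, -0.0]
ft_force: [5.0, 0.5, 1.7]
grip_width: 0.097
```

```bash
python3 arc.py
```

```text
{'clock': 6.55, 'joint_pos': [0.2537, 0.1379, -0.6397, 2.1043, 0.1046, 0.9253, -2.006], 'position': [0.4191, 0.1097, 0.0516], 'ee_rot': [1.0, 0.0045, 0.002, -0.0], 'ft_force': [4.9767, 0.4697, 1.6989], 'grip_width': 0.097}
hinge [0.45602357 0.15896332] rad 0.06161919735951245 angle 1.558233668979692
```

{"name": "arm_command", "arguments": {"targets": "0 0 0 0 0 0; 0 0 0 0 0 0; 0 0 0 0 0 0", "grip": 22}}

```text
clock: 6.92
position: [0.4167, 0.1097, 0.0505]
ee_rot: [1.0, 0.004, -0.0, 0.0]
ft_force: [0.6, -0.3, -0.2]
grip_width: 0.258
```

{"name": "arm_command", "arguments": {"targets": "0 0 -20 0 0 0; 0 0 -50 0 0 0; 0 0 -60 0 0 0; 0 0 -30 0 0 0"}}

```text
clock: 7.42
position: [0.4177, 0.1102, 0.2137]
ee_rot: [1.0, 0.004, 0.002, 0.0]
ft_force: [0.7, 0.2, -0.3]
grip_width: 0.26
```

```bash
python3 - <<'E'
from plan import *
obs()
for n,w in (("scene",(290,130,410,230)),("top",(95,140,245,260))):
    c=manip.camera(n); x0,y0,x1,y1=w
    cv2.imwrite(f"pics/op_{n}.png",cv2.resize(c["frame"][y0:y1,x0:x1][:,:,::-1],None,fx=5,fy=5,interpolation=cv2.INTER_CUBIC))
E
```

```text
{'clock': 7.425, 'joint_pos': [0.3068, -0.0761, -0.6307, 1.9164, -0.0456, 1.2839, -1.8723], 'position': [0.4177, 0.1102, 0.2137], 'ee_rot': [1.0, 0.0041, 0.0016, 0.0], 'ft_force': [0.7493, 0.1506, -0.2761], 'grip_width': 0.2603}
```

View pics/op_scene.png

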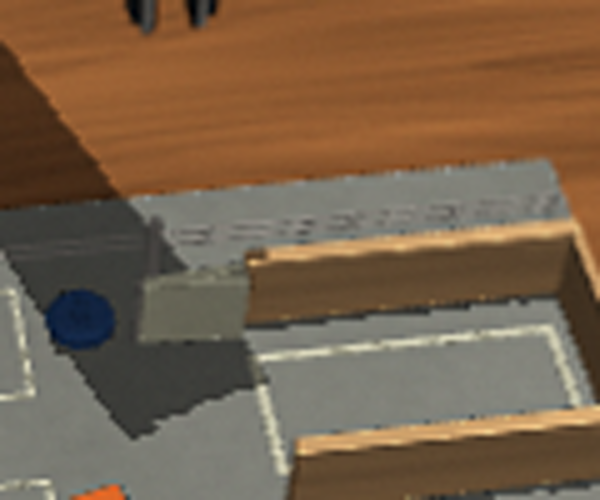

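View pics/op_top.png

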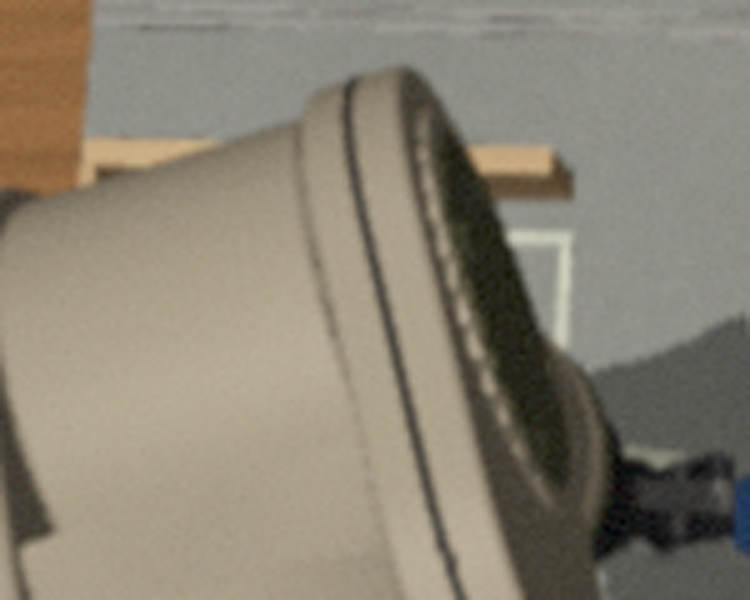

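```bash
cat > go.py <<'E'
import sys
from plan import *
P=np.load("board.npy")
def DW2W(x,y):
    x=(x-5)/1000;y=(y-95)/1000
    return P[0]+np.cos(P[2])*x-np.sin(P[2])*y,P[1]+np.sin(P[2])*x+np.cos(P[2])*y
def W2DW(q):
    d=np.array(q)[:2]-P[:2];c,s=np.cos(P[2]),np.sin(P[2])
    return np.round([(c*d[0]+s*d[1])*1000+5,(-s*d[0]+c*d[1])*1000+95],1)
if __name__=="__main__":
    # triples: x y z(mm, doorway frame) n
    o=obs(); print("DW",W2DW(o["position"])); p,r=None,None
    for a in sys.argv[1:]:
        x,y,z,n=map(float,a.split(","))
        X=DW2W(x,y); print(a,np.round(X,4)); p,r=plan([X[0],X[1],z/1000],P[2]+np.pi/2,int(n),p,r)
E
python3 go.py -73.5,-258.5,150,10
```

```text
{'clock': 7.525, 'joint_pos': [0.3065, -0.0759, -0.6306, 1.9157, -0.045, 1.2824, -1.8729], 'position': [0.4186, 0.1103, 0.214], 'ee_rot': [1.0, 0.004, 0.0027, -0.0], 'ft_force': [-0.1681, 0.1919, 0.0953], 'grip_width': 0.2615}
DW [-101.2  -49.6]
-73.5,-258.5,150,10 [ 0.4409 -0.0992]
2.0 21.0 6.4 0.000 -0.000 -0.154; -1.2 21.0 6.4 0.000 -0.000 -0.154; -4.4 20.6 6.4 0.000 -0.000 -0.154; -7.5 19.7 6.4 0.000 -0.000 -0.154; -10.4 18.3 6.4 0.000 -0.000 -0.154
-13.1 16.5 6.4 0.000 -0.000 -0.154; -15.5 14.3 6.4 0.000 -0.000 -0.154; -17.5 11.8 6.4 0.000 -0.000 -0.154; -19.1 9.0 6.4 0.000 -0.000 -0.154; -20.2 5.9 6.4 0.000 -0.000 -0.154
```

{"name": "arm_command", "arguments": {"targets": "2 21 6 0 0 -0.154; -1 21 6 0 0 -0.154; -4 21 6 0 0 -0.154; -8 20 6 0 0 -0.154; -10 18 6 0 0 -0.154", "grip": 85}}

```text
clock: 8.15
position: [0.428, 0.0041, 0.1796]
ee_rot: [0.924, 0.382, -0.001, -0.0]
ft_force: [0.9, 0.3, 0.4]
grip_width: 0.994
```

{"name": "arm_command", "arguments": {"targets": "-13 16 6 0 0 -0.154; -15 14 6 0 0 -0.154; -18 12 6 0 0 -0.154; -19 9 6 0 0 -0.154; -20 6 6 0 0 -0.154"}}

```text
clock: 8.78
position: [0.4392, -0.0997, 0.1495]
ee_rot: [0.713, 0.701, -0.001, -0.001]
ft_force: [-0.8, -0.9, 0.6]
grip_width: 0.995
```

```bash
python3 go.py -73.5,-258.5,110,3; python3 - <<'E'
from h import *
for n,w in (("scene",(200,110,350,230)),("top",(220,130,370,250))):
    c=manip.camera(n); x0,y0,x1,y1=w
    cv2.imwrite(f"pics/ho2_{n}.png",cv2.resize(c["frame"][y0:y1,x0:x1][:,:,::-1],None,fx=5,fy=5,interpolation=cv2.INTER_CUBIC))
E
```

```text
{'clock': 8.775, 'joint_pos': [0.4673, 0.0219, -0.3468, 1.9736, 0.0082, 1.149, 0.0997], 'position': [0.4392, -0.0997, 0.1495], 'ee_rot': [0.7133, 0.7009, -0.0005, -0.0006], 'ft_force': [-0.7742, -0.9103, 0.6482], 'grip_width': 0.9951}
DW [ -75.2 -259.1]
-73.5,-258.5,110,3 [ 0.4409 -0.0992]
0.2 0.6 13.2 -0.001 -0.000 0.003; 0.2 0.6 13.2 -0.001 -0.000 0.003; 0.2 0.6 13.2 -0.001 -0.000 0.003
```

View pics/ho2_scene.png

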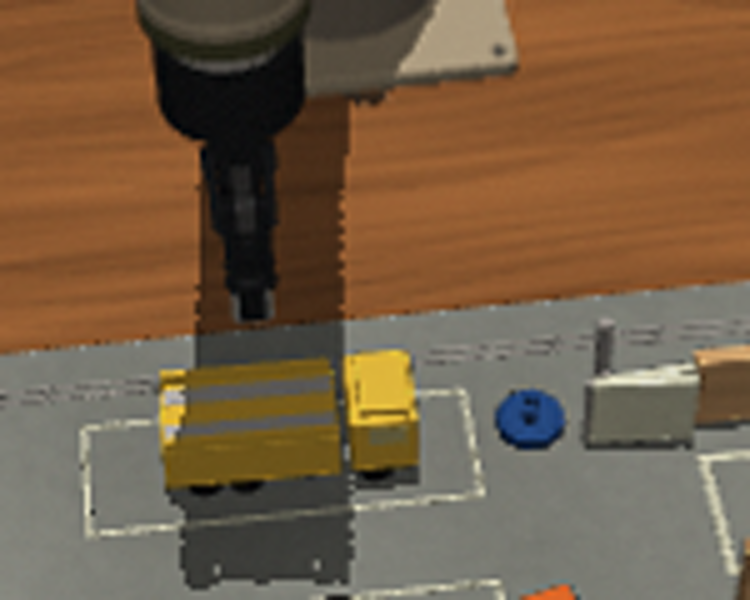

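View pics/ho2_top.png

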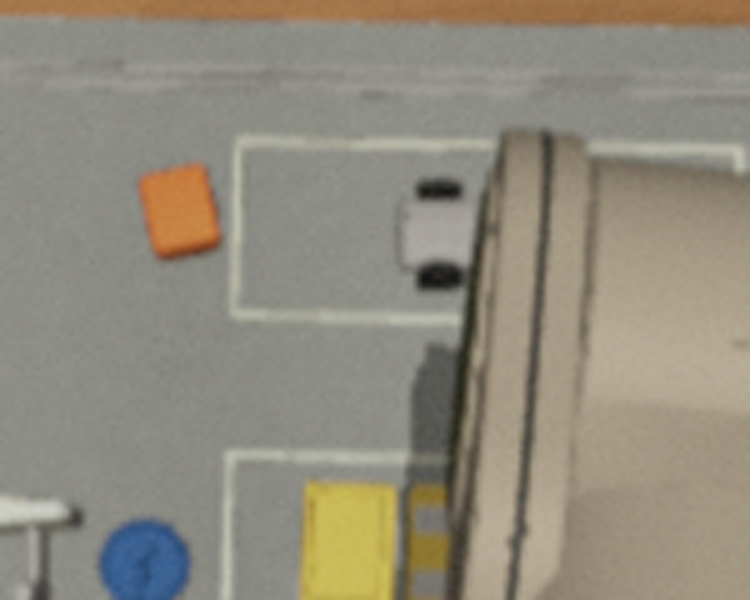

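{"name": "arm_command", "arguments": {"targets": "0 1 30 0 0 0; 0 1 30 0 0 0; 0 0 15 0 0 0; 0 0 0 0 0 0"}}

```text
clock: 9.38
position: [0.4411, -0.0986, 0.0751]
ee_rot: [0.715, 0.699, -0.0, -0.001]
ft_force: [0.1, -1.0, -0.0]
grip_width: 0.993
```

```bash
python3 go.py -73.5,-258.5,34,2; python3 - <<'E'
from h import *
for n,w in (("scene",(200,110,350,230)),):
    c=manip.camera(n); x0,y0,x1,y1=w
    cv2.imwrite(f"pics/ho3_{n}.png",cv2.resize(c["frame"][y0:y1,x0:x1][:,:,::-1],None,fx=5,fy=5,interpolation=cv2.INTER_CUBIC))
E
```

```text
{'clock': 9.375, 'joint_pos': [0.4556, 0.1185, -0.3516, 2.0485, 0.0484, 0.9844, 0.0558], 'position': [0.4411, -0.0986, 0.0751], 'ee_rot': [0.7154, 0.6987, -0.0005, -0.0009], 'ft_force': [0.0697, -0.9656, -0.0396], 'grip_width': 0.9928}
DW [ -73.3 -257.9]
-73.5,-258.5,34,2 [ 0.4409 -0.0992]
-0.3 -0.1 20.6 -0.001 -0.000 0.001; -0.3 -0.1 20.6 -0.001 -0.000 0.001
```

View pics/ho3_scene.png

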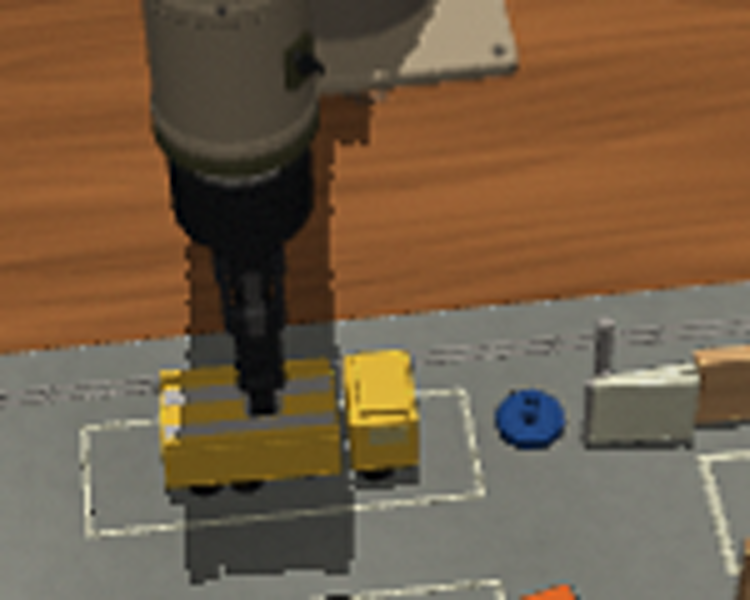

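{"name": "arm_command", "arguments": {"targets": "0 0 10 0 0 0; 0 0 10 0 0 0; 0 0 0 0 0 0"}}

```text
clock: 9.8
position: [0.4413, -0.0991, 0.0551]
ee_rot: [0.715, 0.699, -0.0, -0.001]
ft_force: [0.3, -0.1, -0.1]
grip_width: 0.993
```

{"name": "arm_command", "arguments": {"targets": "0 0 10 0 0 0; 0 0 10 0 0 0; 0 0 0 0 0 0"}}

```text
clock: 10.18
position: [0.4411, -0.099, 0.0348]
ee_rot: [0.715, 0.699, -0.0, -0.001]
ft_force: [-0.6, 0.4, -0.1]
grip_width: 0.994
```

```bash
python3 - <<'E'
from h import *
obs()
for n,w in (("scene",(200,110,350,230)),):
    c=manip.camera(n); x0,y0,x1,y1=w
    cv2.imwrite(f"pics/ho4_{n}.png",cv2.resize(c["frame"][y0:y1,x0:x1][:,:,::-1],None,fx=5,fy=5,interpolation=cv2.INTER_CUBIC))
E
```

```text
{'clock': 10.175, 'joint_pos': [0.4472, 0.1808, -0.3479, 2.0807, 0.0784, 0.8939, 0.0323], 'position': [0.4411, -0.099, 0.0348], 'ee_rot': [0.7152, 0.6989, -0.0005, -0.0008], 'ft_force': [-0.5597, 0.4134, -0.1019], 'grip_width': 0.9936}
```

View pics/ho4_scene.png

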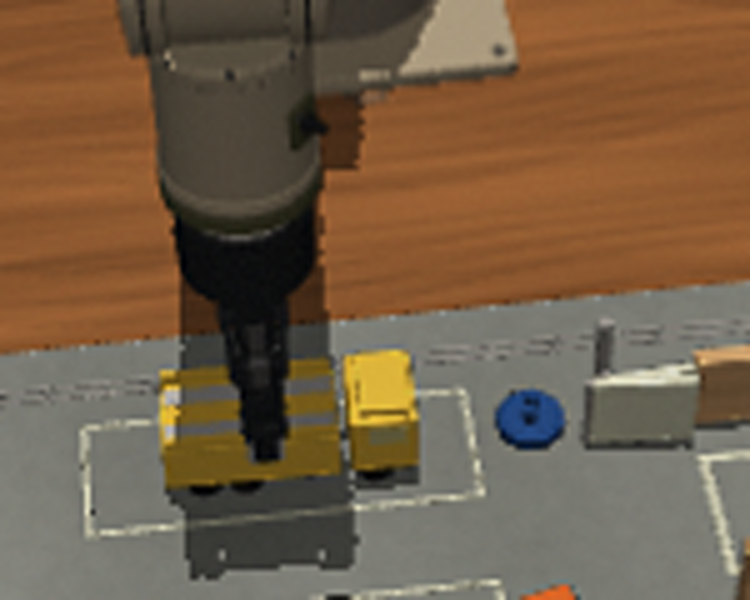

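{"name": "arm_command", "arguments": {"targets": "0 0 6 0 0 0; 0 0 0 0 0 0; 0 0 0 0 0 0; 0 0 0 0 0 0; 0 0 0 0 0 0", "grip": 48, "squeeze": 25}}

```text
clock: 10.85
position: [0.4417, -0.0992, 0.0297]
ee_rot: [0.715, 0.699, -0.0, -0.0]
ft_force: [-0.7, 0.0, -3.1]
grip_width: 0.644
```

```bash
python3 go.py -50,-258.5,29,3;
```

```text
{'clock': 10.85, 'joint_pos': [0.4458, 0.1894, -0.3472, 2.0842, 0.0832, 0.881, 0.0284], 'position': [0.4417, -0.0992, 0.0297], 'ee_rot': [0.7152, 0.699, -0.0001, -0.0001], 'ft_force': [-0.67, 0.0342, -3.0592], 'grip_width': 0.6441}
DW [ -72.7 -258.4]
-50,-258.5,29,3 [ 0.4644 -0.0998]
-0.0 7.6 0.2 -0.000 0.000 0.001; -0.0 7.6 0.2 -0.000 0.000 0.001; -0.0 7.6 0.2 -0.000 0.000 0.001
```

{"name": "arm_command", "arguments": {"targets": "0 0 1.5 0 0 0; 0 0 0 0 0 0"}}

```text
clock: 11.1
position: [0.4418, -0.0993, 0.0294]
ee_rot: [0.715, 0.699, -0.0, 0.0]
ft_force: [-8.6, 1.4, 15.7]
grip_width: 0.638
```

{"name": "arm_command", "arguments": {"targets": "0 6 0 0 0 0; 0 8 0 0 0 0; 0 8 0 0 0 0; 0 0 0 0 0 0"}}

```text
clock: 11.6
position: [0.4642, -0.1001, 0.0294]
ee_rot: [0.715, 0.699, -0.0, 0.0]
ft_force: [-7.2, -1.0, 14.3]
grip_width: 0.644
```

```bash
python3 go.py -15,-258.5,28.5,4; python3 - <<'E'
from h import *
for n,w in (("scene",(200,110,350,230)),):
    c=manip.camera(n); x0,y0,x1,y1=w
    cv2.imwrite(f"pics/ho5_{n}.png",cv2.resize(c["frame"][y0:y1,x0:x1][:,:,::-1],None,fx=5,fy=5,interpolation=cv2.INTER_CUBIC))
E
```

```text
{'clock': 11.6, 'joint_pos': [0.4318, 0.2339, -0.3435, 2.0314, 0.1017, 0.8919, 0.0098], 'position': [0.4642, -0.1001, 0.0294], 'ee_rot': [0.7152, 0.6989, -0.0003, 0.0003], 'ft_force': [-7.166, -0.9841, 14.3415], 'grip_width': 0.6436}
DW [ -50.2 -258.8]
-15,-258.5,28.5,4 [ 0.4994 -0.1007]
0.1 8.8 0.2 0.000 0.000 0.001; 0.1 8.8 0.2 0.000 0.000 0.001; 0.1 8.8 0.2 0.000 0.000 0.001; 0.1 8.8 0.2 0.000 0.000 0.001
```

View pics/ho5_scene.png

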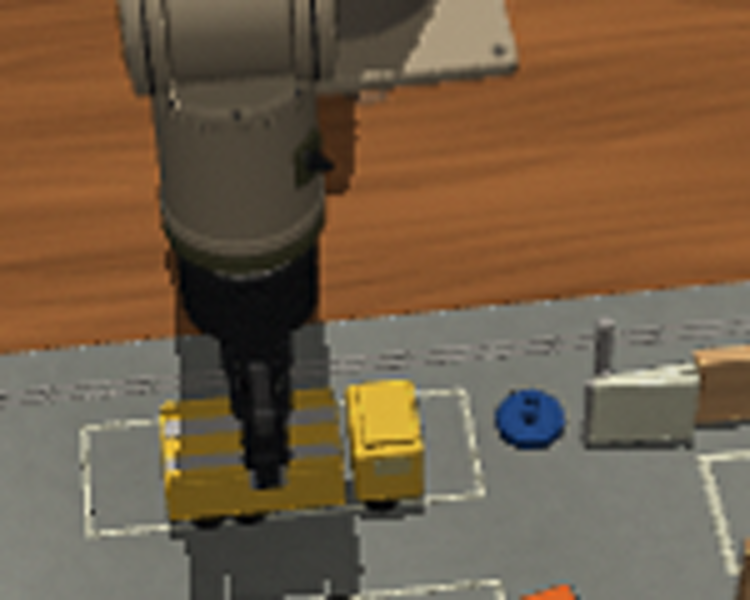

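{"name": "arm_command", "arguments": {"targets": "0 9 -0.5 0 0 0; 0 9 0 0 0 0; 0 9 0 0 0 0; 0 8 0 0 0 0; 0 0 0 0 0 0"}}

```text
clock: 12.28
position: [0.4995, -0.1008, 0.0295]
ee_rot: [0.715, 0.699, 0.0, 0.0]
ft_force: [-2.0, -0.6, 5.8]
grip_width: 0.645
```

```bash
python3 go.py 4,-175,29,5; python3 - <<'E'
from h import *
for n,w in (("scene",(200,110,350,230)),):
    c=manip.camera(n); x0,y0,x1,y1=w
    cv2.imwrite(f"pics/ho6_{n}.png",cv2.resize(c["frame"][y0:y1,x0:x1][:,:,::-1],None,fx=5,fy=5,interpolation=cv2.INTER_CUBIC))
E
```

```text
{'clock': 12.275, 'joint_pos': [0.4095, 0.3008, -0.3371, 1.9466, 0.1247, 0.9132, -0.0131], 'position': [0.4995, -0.1008, 0.0295], 'ee_rot': [0.7152, 0.6989, 0.0001, 0.0005], 'ft_force': [-1.9973, -0.6084, 5.7569], 'grip_width': 0.6446}
DW [ -14.9 -258.6]
4,-175,29,5 [ 0.5205 -0.0177]
16.7 3.8 0.1 0.000 0.000 0.000; 16.7 3.8 0.1 0.000 0.000 0.000; 16.7 3.8 0.1 0.000 0.000 0.000; 16.7 3.8 0.1 0.000 0.000 0.000; 16.7 3.8 0.1 0.000 0.000 0.000
```

View pics/ho6_scene.png

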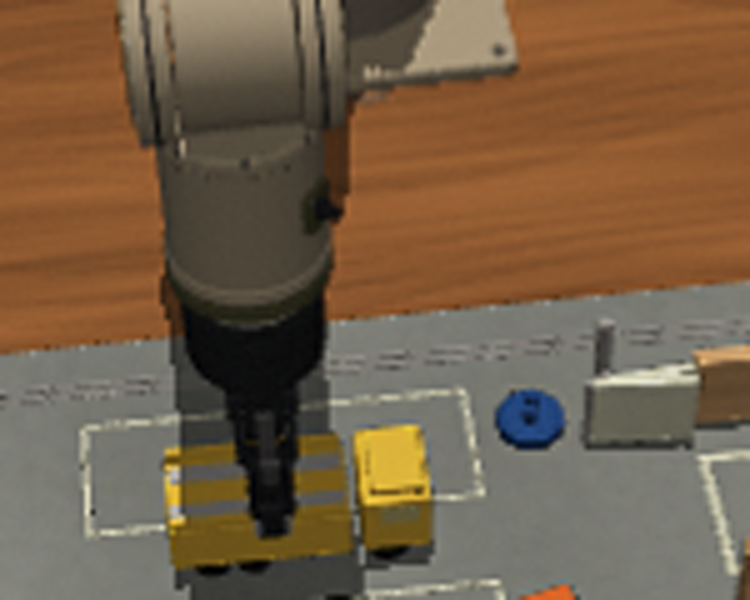

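{"name": "arm_command", "arguments": {"targets": "10 3 0 0 0 0; 18 4 0 0 0 0; 18 4 0 0 0 0; 18 4 0 0 0 0; 12 4 0 0 0 0"}}

```text
clock: 12.95
position: [0.5203, -0.0252, 0.0295]
ee_rot: [0.715, 0.699, 0.0, 0.001]
ft_force: [-1.9, -6.3, 7.2]
grip_width: 0.64
```

```bash
python3 go.py 5,-90,29,5; python3 - <<'E'
from h import *
for n,w in (("scene",(220,110,370,230)),):
    c=manip.camera(n); x0,y0,x1,y1=w
    cv2.imwrite(f"pics/ho7_{n}.png",cv2.resize(c["frame"][y0:y1,x0:x1][:,:,::-1],None,fx=5,fy=5,interpolation=cv2.INTER_CUBIC))
E
```

```text
{'clock': 12.95, 'joint_pos': [0.2896, 0.327, -0.3747, 1.9166, 0.1496, 0.9235, -0.1805], 'position': [0.5203, -0.0252, 0.0295], 'ee_rot': [0.7153, 0.6989, 0.0, 0.0009], 'ft_force': [-1.8612, -6.3043, 7.1752], 'grip_width': 0.6404}
DW [   4.  -182.5]
5,-90,29,5 [0.5237 0.0672]
18.5 0.2 0.1 0.000 0.000 0.000; 18.5 0.2 0.1 0.000 0.000 0.000; 18.5 0.2 0.1 0.000 0.000 0.000; 18.5 0.2 0.1 0.000 0.000 0.000; 18.5 0.2 0.1 0.000 0.000 0.000
```

View pics/ho7_scene.png

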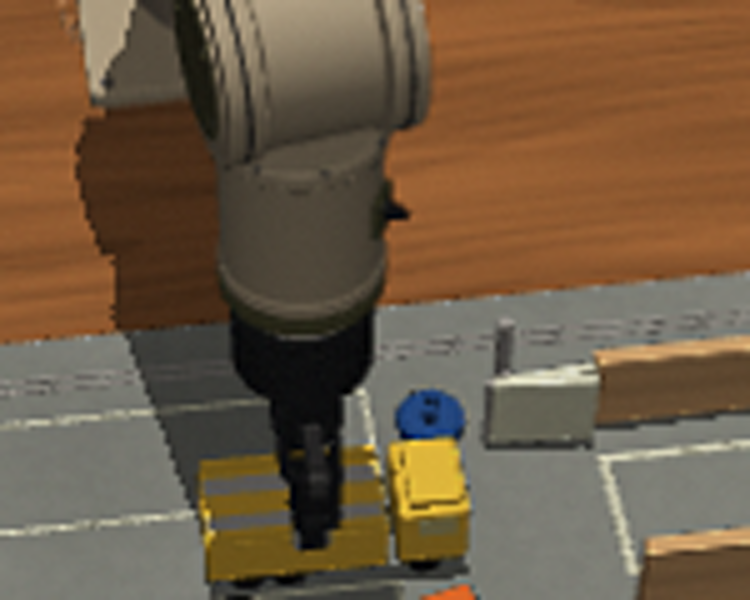

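{"name": "arm_command", "arguments": {"targets": "18 0 0 0 0 0; 18 0 0 0 0 0; 18 0 0 0 0 0; 18 0 0 0 0 0; 18 0 0 0 0 0"}}

```text
clock: 13.62
position: [0.5226, 0.0642, 0.0296]
ee_rot: [0.716, 0.698, 0.0, 0.001]
ft_force: [0.8, -6.5, 6.7]
grip_width: 0.641
```

```bash
python3 go.py 5,0,29,5; python3 - <<'E'
from h import *
for n,w in (("scene",(270,130,420,250)),):
    c=manip.camera(n); x0,y0,x1,y1=w
    cv2.imwrite(f"pics/ho8_{n}.png",cv2.resize(c["frame"][y0:y1,x0:x1][:,:,::-1],None,fx=5,fy=5,interpolation=cv2.INTER_CUBIC))
E
```

```text
{'clock': 13.625, 'joint_pos': [0.1539, 0.3435, -0.4164, 1.9006, 0.1728, 0.9306, -0.3687], 'position': [0.5226, 0.0642, 0.0296], 'ee_rot': [0.7156, 0.6985, 0.0002, 0.0011], 'ft_force': [0.797, -6.4797, 6.7181], 'grip_width': 0.6413}
DW [  4. -93.]
5,0,29,5 [0.526  0.1572]
18.6 0.2 0.1 0.000 0.000 0.000; 18.6 0.2 0.1 0.000 0.000 0.000; 18.6 0.2 0.1 0.000 0.000 0.000; 18.6 0.2 0.1 0.000 0.000 0.000; 18.6 0.2 0.1 0.000 0.000 0.000
```

View pics/ho8_scene.png

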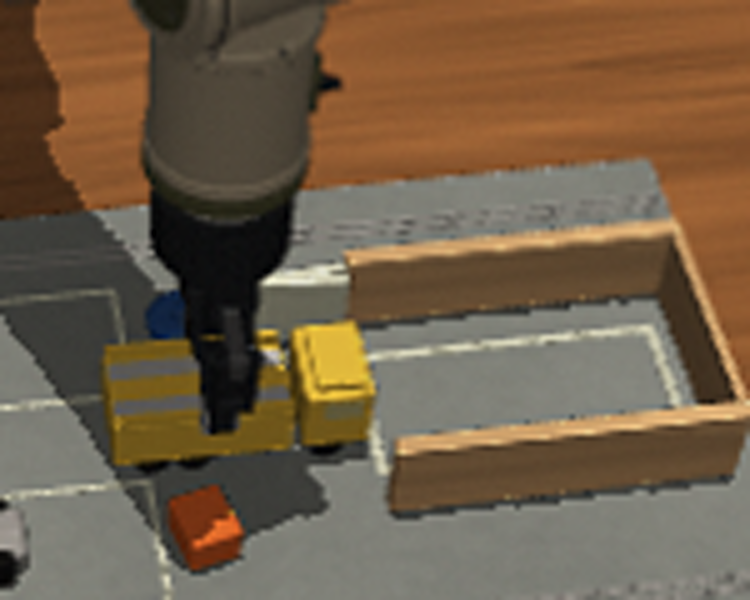

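{"name": "arm_command", "arguments": {"targets": "18 0 0 0 0 0; 18 0 0 0 0 0; 18 0 0 0 0 0; 18 0 0 0 0 0; 18 0 0 0 0 0"}}

```text
clock: 14.3
position: [0.5249, 0.1537, 0.0295]
ee_rot: [0.716, 0.698, -0.0, 0.001]
ft_force: [-1.0, -7.8, 9.5]
grip_width: 0.64
```

```bash
python3 go.py 5,78,29,5; python3 - <<'E'
from h import *
for n,w in (("scene",(290,130,440,250)),):
    c=manip.camera(n); x0,y0,x1,y1=w
    cv2.imwrite(f"pics/ho9_{n}.png",cv2.resize(c["frame"][y0:y1,x0:x1][:,:,::-1],None,fx=5,fy=5,interpolation=cv2.INTER_CUBIC))
E
```

```text
{'clock': 14.3, 'joint_pos': [0.0121, 0.3883, -0.4471, 1.8465, 0.2051, 0.9511, -0.5506], 'position': [0.5249, 0.1537, 0.0295], 'ee_rot': [0.7158, 0.6983, -0.0001, 0.0011], 'ft_force': [-1.026, -7.7983, 9.497], 'grip_width': 0.6399}
DW [ 3.9 -3.5]
5,78,29,5 [0.528  0.2351]
16.3 0.2 0.1 0.000 0.000 0.000; 16.3 0.2 0.1 0.000 0.000 0.000; 16.3 0.2 0.1 0.000 0.000 0.000; 16.3 0.2 0.1 0.000 0.000 0.000; 16.3 0.2 0.1 0.000 0.000 0.000
```

View pics/ho9_scene.png

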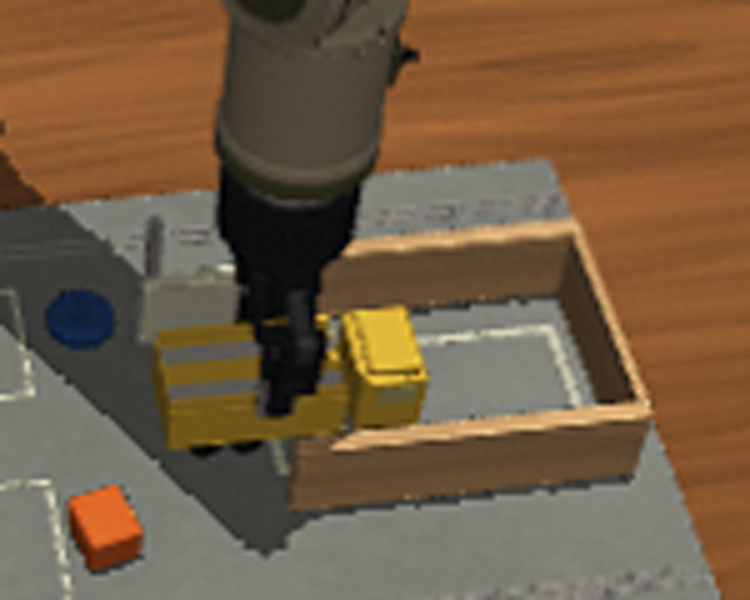

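{"name": "arm_command", "arguments": {"targets": "16 0 0 0 0 0; 16 0 0 0 0 0; 16 0 0 0 0 0; 16 0 0 0 0 0; 12 0 0 0 0 0"}}

```text
clock: 14.98
position: [0.5266, 0.2297, 0.0295]
ee_rot: [0.716, 0.698, -0.0, 0.001]
ft_force: [-0.2, -7.4, 9.9]
grip_width: 0.647
```

```bash
python3 go.py 5,80,29,1; cat > lo.py <<'E'
import sys
from go import *
cx,cy,yaw=map(float,sys.argv[1:4]); tag=sys.argv[4]
def L(pts):
    a=[]
    for x,y,z in pts:
        X=DW2W(cx+x*np.cos(yaw)-y*np.sin(yaw),cy+x*np.sin(yaw)+y*np.cos(yaw)); a.append([X[0],X[1],(z+6)/1000])
    return a
def O(pts): return [[*DW2W(5+x,95+y),.006] for x,y in pts]
for n,w in (("scene",(290,130,440,250)),("top",(95,140,245,260))):
    c=manip.camera(n); x0,y0,x1,y1=w
    im=cv2.resize(c["frame"][y0:y1,x0:x1][:,:,::-1],None,fx=5,fy=5,interpolation=cv2.INTER_CUBIC)
    for P3,col in ((L([(-28,37,60),(28,37,60),(28,75,60),(-28,75,60)]),(0,0,255)),(L([(-28,-75,52),(28,-75,52),(28,28,52),(-28,28,52)]),(0,0,255)),(O([(-40,-90),(40,-90),(40,90),(-40,90)]),(255,0,0)),(L([(28,-75,10),(28,75,10)]),(0,255,0)),(L([(-28,-75,10),(28,-75,10)]),(0,255,0))):
        cv2.polylines(im,[np.int32((proj(c,P3)+.5-[x0,y0])*5)],True,col,1)
    cv2.imwrite(f"pics/{tag}_{n}.png",im)
E
python3 lo.py 4 87 0 in1
```

```text
{'clock': 14.975, 'joint_pos': [-0.1101, 0.4448, -0.4625, 1.7724, 0.2362, 0.9787, -0.6909], 'position': [0.5266, 0.2297, 0.0295], 'ee_rot': [0.7157, 0.6984, -0.0001, 0.0011], 'ft_force': [-0.1841, -7.4449, 9.8588], 'grip_width': 0.6474}
DW [ 3.8 72.5]
5,80,29,1 [0.528  0.2371]
7.5 1.2 0.5 0.001 0.002 0.001
```

View pics/in1_scene.png

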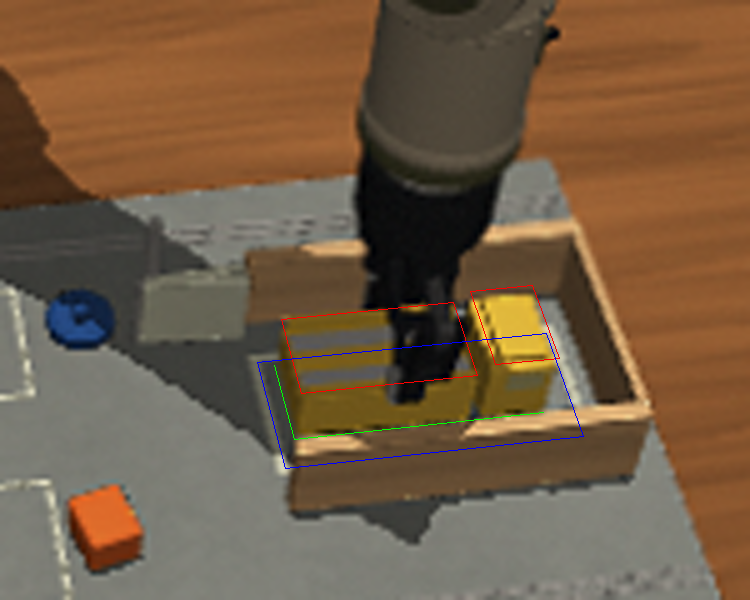

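View pics/in1_top.png

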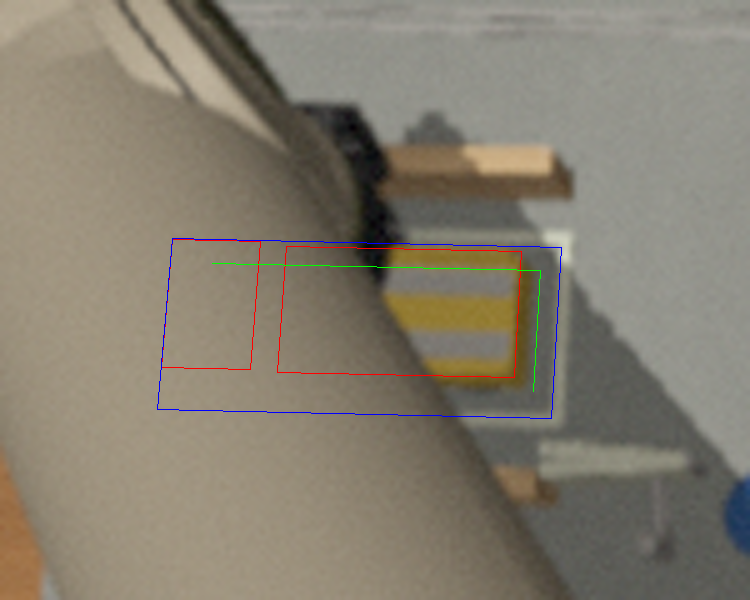

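{"name": "arm_command", "arguments": {"targets": "8 1 0 0 0 0; 0 0 0 0 0 0"}}

```text
clock: 15.32
position: [0.5278, 0.2383, 0.0296]
ee_rot: [0.716, 0.699, 0.0, 0.001]
ft_force: [0.7, -3.0, 7.9]
grip_width: 0.641
```

{"name": "arm_command", "arguments": {"targets": "0 0 -0.6 0 0 0; 0 0 0 0 0 0; 0 0 0 0 0 0; 0 0 0 0 0 0", "grip": 76}}

```text
clock: 15.82
position: [0.5265, 0.2389, 0.0292]
ee_rot: [0.715, 0.699, -0.0, -0.0]
ft_force: [0.4, -0.2, -0.9]
grip_width: 0.891
```

```bash
python3 go.py; python3 lo.py 5 95 0 in2
```

```text
{'clock': 15.825, 'joint_pos': [-0.1229, 0.4532, -0.4649, 1.762, 0.2382, 0.9825, -0.7034], 'position': [0.5265, 0.2389, 0.0292], 'ee_rot': [0.7152, 0.699, -0.0001, -0.0], 'ft_force': [0.376, -0.1993, -0.8846], 'grip_width': 0.8907}
DW [ 3.4 81.7]
```

View pics/in2_top.png

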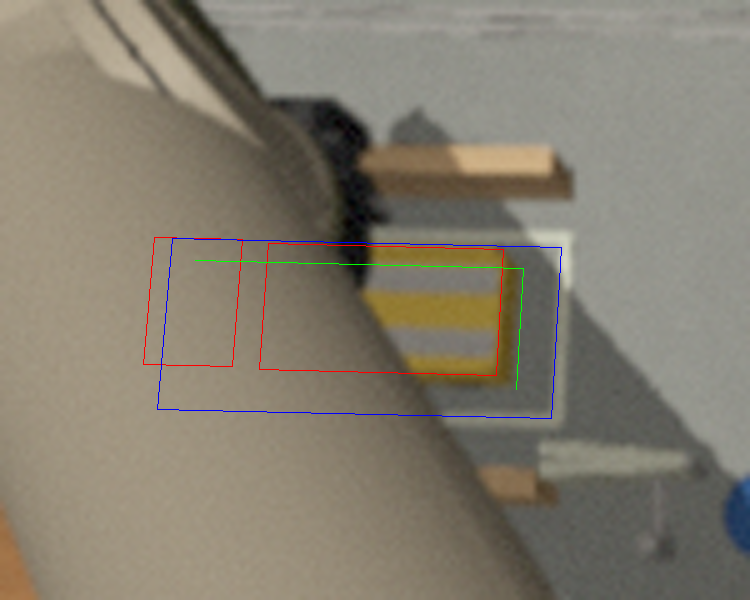

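View pics/in2_scene.png

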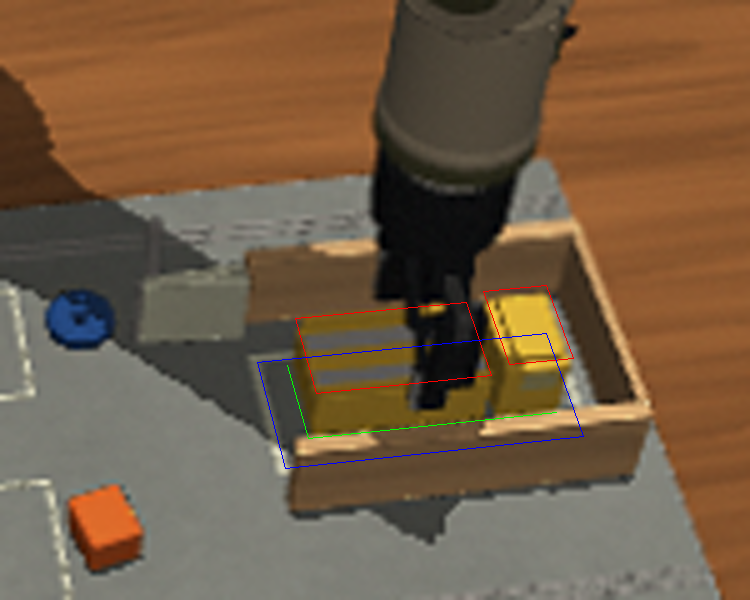

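{"name": "arm_command", "arguments": {"targets": "0 0 -15 0 0 0; 0 0 -30 0 0 0; 0 0 -50 0 0 0; 0 0 -60 0 0 0; 0 0 -50 0 0 0"}}

```text
clock: 16.55
position: [0.5266, 0.2392, 0.2381]
ee_rot: [0.715, 0.699, 0.001, 0.0]
ft_force: [0.9, -0.2, 0.3]
grip_width: 0.89
```

{"name": "arm_command", "arguments": {"targets": "-50 -20 0 0 0 0; -60 -20 0 0 0 0; -60 -20 0 0 0 0; -60 0 0 0 0 0; -60 0 0 0 0 0"}}

```text
clock: 17.18
position: [0.4601, -0.0498, 0.236]
ee_rot: [0.715, 0.699, 0.001, 0.001]
ft_force: [1.3, -0.4, 0.0]
grip_width: 0.887
```

{"name": "arm_command", "arguments": {"targets": "-60 -10 0 0 0 0; -60 -10 0 0 0 0; -60 -10 0 0 0 0; -30 0 0 0 0 0; 0 0 0 0 0 0"}}

```text
clock: 17.8
position: [0.425, -0.2595, 0.2353]
ee_rot: [0.717, 0.698, 0.0, 0.0]
ft_force: [1.0, 0.7, 0.2]
grip_width: 0.892
```

```bash
python3 go.py; python3 lo.py 5 97 0 in3; python3 -c "
from h import *
c=manip.camera('top');save(c,'pics/fin_top.png');c=manip.camera('scene');save(c,'pics/fin_scene.png')"
```

```text
{'clock': 17.8, 'joint_pos': [0.5025, 0.0452, -0.0476, 1.7633, 0.0022, 1.3321, 0.4277], 'position': [0.425, -0.2595, 0.2353], 'ee_rot': [0.7165, 0.6976, 0.0002, 0.0005], 'ft_force': [1.0021, 0.7282, 0.1658], 'grip_width': 0.8917}
DW [ -85.3 -419.1]
```

View pics/in3_top.png

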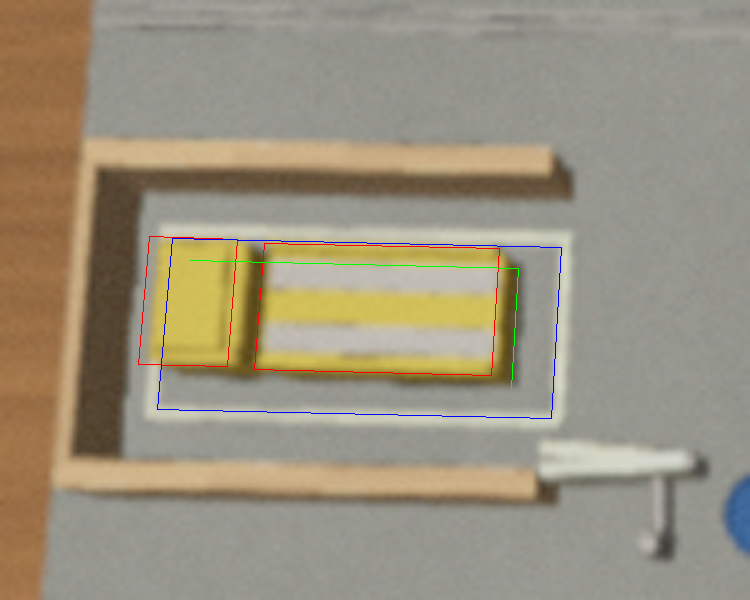

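View pics/in3_scene.png

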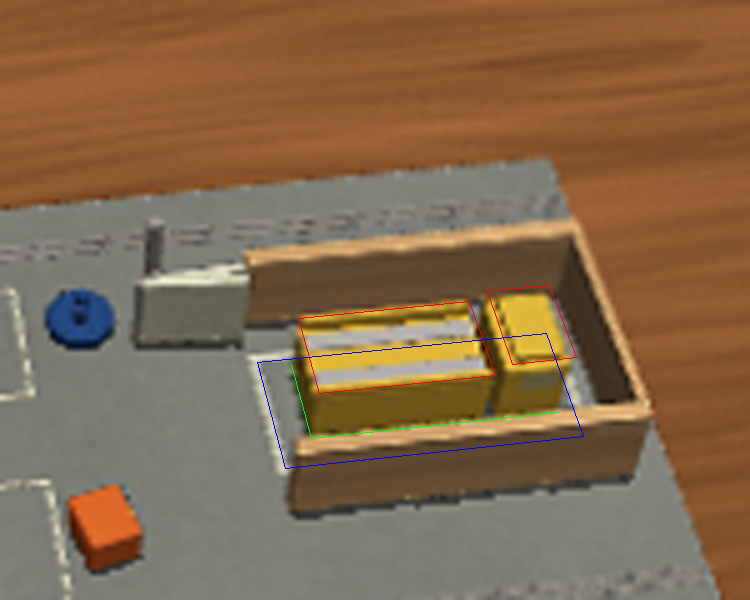

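View pics/fin_scene.png

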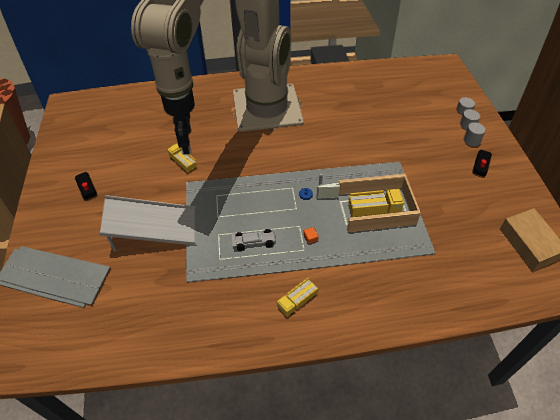

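View pics/fin_top.png

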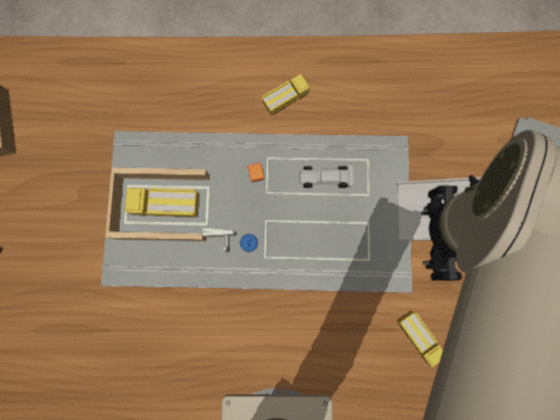

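```bash
python3 - <<'E'
from go import *
c=manip.camera("top");s=manip.camera("scene")
for a in (1.3,1.4,1.5):
    x,y=-65+59*np.cos(.63+a),-59*np.sin(.63+a); X=[*DW2W(x,y),.072]
    print(a,np.round((proj(c,[X])[0]+.5-[95,140])*5),np.round((proj(s,[X])[0]+.5-[290,130])*5))
for k in ("car","bumper","base","lorry"): print(k,find(c,k,2))
E
```

```text
1.3 [658. 521.] [150. 236.]
1.4 [652. 534.] [152. 229.]
1.5 [644. 546.] [156. 222.]
car [(array([ 0.5908, -0.1074,  0.0262]), 0.78)]
bumper [(array([0.6044, 0.0458, 0.0327]), 0.66), (array([0.5286, 0.2471, 0.0555]), 0.3)]
base []
lorry [(array([ 0.2399, -0.3021,  0.0341]), 0.84), (array([ 0.782 , -0.0202,  0.0331]), 0.72)]
```

The post top, seen at (650,545) in the top crop and (155,222) in the scene crop, matches a door angle of 1.5. Car, bumper and base sit at the same pixels as before. Handing in.

```bash
python3 -c "
from h import *
print(manip.hand_in())"
```

```text
the job is handed in; nothing more can be done
None
```

The door is folded fully back and the lorry stands inside the garage outline. I handed the job in at about 18 s of the 69 s allowed.

**Door:** I gripped the post lightly, led it along its arc to the stop and let go. Afterwards the top of the post matched a door angle of about 1.5 rad in both views.

**Lorry:** I gripped it by the sides of its bed and slid it nose first, in contact with the board and with a light downward press, between the base and the bumper block. On first gripping it the wrist read about 3 N of pull from the lorry. I lowered the tool 1.5 mm before sliding, so I don't think it lifted.
- Its centre came to within about 2 mm of the outline's centre, with no visible turn.
- About 10 mm or more is clear on every side by my measurements from the pictures.

**Bystanders:** The car, bumper block and base show at their starting pixels. The gripper is open and clear of everything.

**Checks that disagreed:**
- My overlay drew the front edge of the cab roof about 4 mm ahead of where it shows. The roof is probably set back from the nose, because the tail edge agrees with the lorry's measured place.
- In the last check the trained network missed the base and did not report the lorry in the garage. It reported only the two small look-alikes, so for those two I relied on the pictures.

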